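# Offer up the housing door and hold its hinge in line for the pin

### The job

Two small doors stand on edge in the wooden stand; take the one whose two knuckles fit into the gaps between the three hinge knuckles on the cast housing, and offer it up wide open, pointing straight out of the housing's mouth at a right angle, so that its knuckles sit in the gaps and all five pin holes line up. Bring it in gently and finish while still holding it there, upright and still, carried by the gripper alone and neither resting nor pressing on the housing, so that I can drop the pin in. Leave the other door standing in the stand and do not shift the jar, the oil bottle or the pin.

Things in the scene. Friction and masses are not known exactly. Their poses are not given: they have to be found in the camera images.
- door: door to fit: aluminium panel 142 wide x 10 thick x 140 mm high, 0.4 kg, upright in either slot of the stand; top edge free to grip. TWO hinge knuckles on one upright edge (tubes 14 mm across, 21.5 long, centred 46 and 94 mm up). Origin: middle of the lower edge; x along the width to the hinge edge, z up, +y face has a round lock near the far edge. Bore axis: 81.5 mm along x, mid-thickness
- spare_door: a door for another housing, to be left: same panel and axes but THREE knuckles (22, 70, 118 mm up), which would meet the housing's knuckles, not its gaps. Stands in the other slot, 80 mm beside the door
- stand: fixed wooden stand, 64 x 176 x 45 mm, origin centre of the underside. Two slots along its x at y = +40 and -40 mm, 13 mm wide, 30 mm deep; a door stands on the slot floor, 15 mm above the bench, its x along the stand's x
- housing: fixed die-cast box, 150 mm square, 125 deep, mouth to the robot, top 168 mm up, on a plinth. Origin on the bench under its middle; x into the box (mouth at x = -62.5 mm), y left, z up. Leaf on its left wall: THREE knuckles (14 mm across, 21.5 long, 45, 93, 141 mm up), bore axis x = -72.5, y = 81 mm. A door knuckle enters along +x, 2.5 mm free above and below, and meets the box 3 mm past alignment
- bore_top (a point): centre of the door's upper knuckle's bore: 81.5 mm along the door's x, 94 mm above its lower edge. With the door wide open at a right angle its x points as the housing's x
- bore_low (a point): centre of the door's lower knuckle's bore: 81.5 mm along the door's x, 46 mm above its lower edge
- door_grip (a point): middle of the door's upper edge, 140 mm above its lower edge
- gap_top (a point): centre of the housing's upper gap, on the bore axis, 117 mm above the bench: bore_top belongs here
- gap_low (a point): centre of the housing's lower gap, on the bore axis, 69 mm above the bench: bore_low belongs here (the door's lower edge is then 23 mm above the bench)
- jar: clear jar of screws with a black lid, 58 mm across, 75 mm high, loose bystander; origin at the centre of its underside
- oil_bottle: plastic oil bottle with a red spout, 45 mm across, 158 mm high, loose bystander; origin at the centre of its underside
- hinge_pin: the steel hinge pin, 7 mm thick with a long tapered nose, 132 mm long, lying on the bench, loose; left for the person; origin at its middle

How it is judged:
By the outcome, as a careful person would: the job done as asked, in the order asked, and still so for the second after the job is handed in, while the arm keeps its last pose, push and grip.
It also fails if it takes over 48 s, if anything falls off the work surface, if the arm or the gripper's body presses on something with over 40 N, if the wrist force passes 120 N, or if a joint passes its speed limit or range.

### The arm

A 6-joint arm with a two-finger parallel gripper is mounted at the origin on a cart in front of the work surface, level with it; the furniture and walls round the work are solid. World frame = base frame: x ahead of the robot, y to its left, z up, the work surface at z = 0. Lengths are in mm, angles in rad, forces in N, time in s.
With the tool pointing down it reaches from about 350 to 975 mm from the base axis. Payload 7.1 kg.
Tool frame: the origin (TCP) lies midway between the tips of the shut fingers; the grasp point (between the pads) lies 19 mm behind it (ctrl.grip_depth is the distance from the TCP to the grasp point, in mm); z points along the fingers, y is the line along which they close (so a half turn about z gives the same grasp; the last joint's range is limited). The gripper opens to 88 mm and grips with 3 to 60 N. Pads are 20 mm wide; open, the fingers measure 115 mm over their backs; the gripper's body (75 mm by 178 mm) begins 61 mm behind the grasp point.
Start: joints at [1.293, 0.423, 1.63, -0, 1.089, -0.019], TCP at [159.919, 604.178, 222.675] pointing down, gripper open.
Joint ranges: [-3, 3], [-0.9, 2.11], [0.09, 2.58], [-1.31, 4.45], [0.11, 2.69], [-2.54, 2.54]. Speed limits (rad/s): [2.39, 2.39, 3.01, 3.14, 3.14, 3.14].

### API

Orientations are given as a rotation vector (axis times angle).
In Python, from workcell import ctrl, cams gives the robot as it stands.
- The arm moves only by the tool move_arm, never from a script. Its argument "steps" is a list of rows, each a list of 3 entries, a list of its own where there are three numbers: the shift along the tool's x, y, z in units of 25 mm (1.0 is 25 mm), then the turn about the tool's z in units of 5 degrees (1.0 is 5 degrees), then the closure, from 0 (fully open) to 1 (shut). A call has 1 to 20 rows; each row shifts and turns the commanded pose from where the row before left it, along the tool's axes as they then stand; what a row does not reach is not made up. A row lasts 1/12 s, in which the tool goes at most 41.7 mm and 7.16 degrees, less where a joint would pass 70% of its speed; a pose out of reach is approached as far as the arm can. A call is refused whole if a number of a shift passes 1 or a number of a turn 1, either way. A call with a gripper value outside its range is refused whole. The fingers move at their own pace and stop on an object; the grip force is fixed at half the most. Time passes only in rows, so rows that do not move let the fingers close. It gives the time, the measured TCP pose, the force, the opening and the grip force at its end, in the units of the state.
- ctrl.get_obs(): the state, without advancing time (a new reading comes with each control period).
- cams.get_image(name): name is "scene" or "top" or "wrist"; returns a dict with "image" (420x560x3 uint8, red, green, blue), "camera_matrix" (3x3 intrinsics, pixels), "k1" (the pictures are not rectified: a ray, as slopes to the right and down, at radius r is drawn at 1 + k1 r^2 times it, then the intrinsics apply), "xyz" and "rotation" of the camera in the world; the wrist camera has in their place "mount" (4x4, takes a point from camera to tool coordinates, whose origin is the TCP and whose axes are the flange's). Camera axes: x right, y down, z forward; pixel columns grow to the right and rows downward; lengths in mm; the calibration is good to about 2 mm. A picture is of the moment at which its call begins: read the wrist's pose just before it. There is no depth.
- ctrl.close_job(): hands the job in; it is judged then, once.
Trained networks look in the newest picture that a camera, given by its name, has taken for a name from the list of things; names that differ only in an ending like _2 or _b are one class to them, and where a whole thing is asked for, a point or a joint stands for the part that bears it (a point fixed in the world has none). Each returns a list of dicts, best first, with "p" (0 to 1); they miss things now and then, are a little off and sometimes report something else, mostly with a low value. They report only what shows in the picture. A call takes as long as a camera call.
- cams.boxes_of(camera, thing): "rect" ([centre column, centre row, width, height] in pixels, round what is visible of it).
- cams.cut_out(camera, thing): "pixels" (420x560 bool, what is visible of it) and "rect" ([centre column, centre row, width, height] in pixels, round what is visible of it).
The state is a dict: "t": time; "qpos": joint angles; "qvel": joint speeds; "joint_torque": joint torques, N m; "ee_pos": TCP position; "orientation": TCP orientation; "ft_force": force on the tool from outside, world axes, zero at the start; "moment": the same for the moment, N m; "width": finger opening in mm; "grasp_force": force on a finger pad.
Only numpy, scipy, OpenCV 4.12 (cv2) and the standard library are available. Lean on these libraries where they do the work, as an engineer would, in place of code of your own. Each camera call takes 0.05 s, during which the arm holds its last target. There are 200 camera calls.

## Working session

There is one attempt and no reset: what is moved stays moved. The work goes in short steps, Python scripts to look and compute and a tool call to move; the robot and the scene stay as the last step left them, time stands still between calls to the robot, and variables do not carry over. Pictures are saved under pics/ and viewed, at most 10 in all, crops included, and the job is handed in when it is done.

Besides the shell and the picture viewer there is one more tool, called after "Emit:" by a JSON object that holds its "method" and its "body", one argument or row to a line. move_arm: Moves the arm, as the interface text tells. Its arguments: {"type":"object","properties":{"steps":{"type":"array"}},"required":["steps"]}

```bash
ls; mkdir -p pics
cat > h.py <<'E'
import numpy as np, cv2, pickle
from scipy.spatial.transform import Rotation as R
from scipy.optimize import least_squares
from workcell import ctrl, cams
def snap(n):
    o=ctrl.get_obs(); im=cams.get_image(n)
    if n=='wrist':
        T=np.eye(4);T[:3,:3]=R.from_rotvec(o['orientation']).as_matrix();T[:3,3]=o['ee_pos']
        M=T@np.array(im['mount']);im['xyz']=M[:3,3];im['rotation']=M[:3,:3]
    return im
def proj(im,P):
    P=np.atleast_2d(P);c=(P-np.array(im['xyz']))@np.array(im['rotation'])
    s=c[:,:2]/c[:,2:];r2=(s**2).sum(1,keepdims=True);s=s*(1+im['k1']*r2)
    K=np.array(im['camera_matrix']);return s@K[:2,:2].T+K[:2,2]
def ray(im,uv):
    K=np.array(im['camera_matrix']);d=np.linalg.solve(K[:2,:2],np.array(uv,float)-K[:2,2]);s=d.copy()
    for _ in range(20): s=d/(1+im['k1']*(s@s))
    return np.array(im['xyz']),np.array(im['rotation'])@np.append(s,1)
def atz(im,uv,z):
    o,d=ray(im,uv);return o+d*(z-o[2])/d[2]
E
python3 - <<'E'
from h import *
o=ctrl.get_obs();print({k:np.round(v,3) for k,v in o.items()})
for n in ('scene','top','wrist'):
    im=snap(n);pickle.dump(im,open(f'{n}0.pkl','wb'));cv2.imwrite(f'pics/{n}0.png',im['image'][:,:,::-1])
    print(n,np.round(im['xyz']),np.round(np.array(im['rotation']),2).tolist(),np.array(im['camera_matrix']).tolist(),im['k1'])
    for t in ['door','spare_door','stand','housing','jar','oil_bottle','hinge_pin','bore_top','bore_low','door_grip','gap_top','gap_low']:
        print(t,[(np.round(b['rect']).tolist(),round(b['p'],2)) for b in cams.boxes_of(n,t)[:3]])
E
```

```text
pics
{'t': np.float64(0.0), 'qpos': array([ 1.293,  0.424,  1.631, -0.   ,  1.089, -0.019]), 'qvel': array([-0.001, -0.001, -0.   , -0.001, -0.001,  0.   ]), 'joint_torque': array([-0.0000e+00, -5.4461e+01, -2.7368e+01,  6.4000e-02,  2.2000e-02,
       -0.0000e+00]), 'ee_pos': array([159.782, 603.677, 221.919]), 'orientation': array([-4.050e-01, -3.115e+00,  2.000e-03]), 'ft_force': array([-0.018, -0.376, -0.336]), 'moment': array([ 0.014, -0.055,  0.084]), 'grasp_force': np.float64(0.0), 'width': np.float64(88.037)}
scene [-239. -513.  804.] [-1.96, 1.06, -0.53] [[537.8901377534912, 0.0, 278.7187896433856], [0.0, 537.8901377534912, 204.02442968825414], [0.0, 0.0, 1.0]] -0.10972695527569902
door [([395.0, 259.0, 25.0, 64.0], 0.61), ([176.0, 179.0, 53.0, 67.0], 0.6), ([309.0, 201.0, 83.0, 90.0], 0.45)]
spare_door [([155.0, 194.0, 57.0, 64.0], 0.65)]
stand [([163.0, 214.0, 56.0, 35.0], 0.95)]
housing [([309.0, 202.0, 86.0, 89.0], 0.67)]
jar [([405.0, 304.0, 31.0, 26.0], 0.55)]
oil_bottle [([394.0, 260.0, 21.0, 60.0], 0.64)]
hinge_pin [([366.0, 287.0, 66.0, 6.0], 0.72), ([177.0, 179.0, 
[... 866 characters left out ...]
4.0], 0.16)]
bore_top [([151.0, 222.0, 75.0, 16.0], 0.67), ([425.0, 250.0, 32.0, 24.0], 0.2)]
bore_low [([154.0, 220.0, 79.0, 13.0], 0.83)]
door_grip [([151.0, 219.0, 83.0, 16.0], 0.67)]
gap_top [([299.0, 175.0, 76.0, 84.0], 0.85)]
gap_low [([300.0, 172.0, 71.0, 90.0], 0.77), ([152.0, 220.0, 85.0, 14.0], 0.49)]
wrist [ 86. 624. 383.] [[0.26, 0.93, 0.27], [0.97, -0.25, -0.07], [-0.0, 0.28, -0.96]] [[339.4879366312664, 0.0, 278.36254788685306], [0.0, 339.4879366312664, 212.10742440655267], [0.0, 0.0, 1.0]] -0.019584910852736812
door []
spare_door []
stand []
housing []
jar [([165.0, 410.0, 53.0, 11.0], 0.55)]
oil_bottle []
hinge_pin []
bore_top []
bore_low []
door_grip []
gap_top []
gap_low []
```

Run:
```python
s=open('h.py').read().replace("    return im\ndef proj","    else: im['rotation']=R.from_rotvec(np.ravel(im['rotation'])).as_matrix()\n    return im\ndef proj")
open('h.py','w').write(s)
from h import *
print(ctrl.get_obs()['t'])
for n in('scene','top'):
    im=pickle.load(open(f'{n}0.pkl','rb'));
    im['rotation']=R.from_rotvec(np.ravel(im['rotation'])).as_matrix();pickle.dump(im,open(f'{n}0.pkl','wb'))
    I=im['image'][:,:,::-1]
    c=I[110:330,100:300] if 0 else (I[120:330,110:440] if n=='scene' else I[110:290,90:450])
    cv2.imwrite(f'pics/{n}_c.png',cv2.resize(c,None,fx=2.2,fy=2.2,interpolation=cv2.INTER_CUBIC))
```

```text
1.95
```

View pics/scene_c.png

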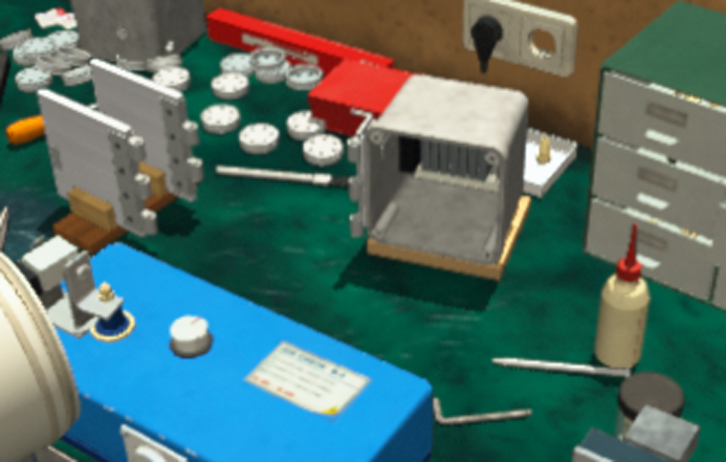

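View pics/top_c.png

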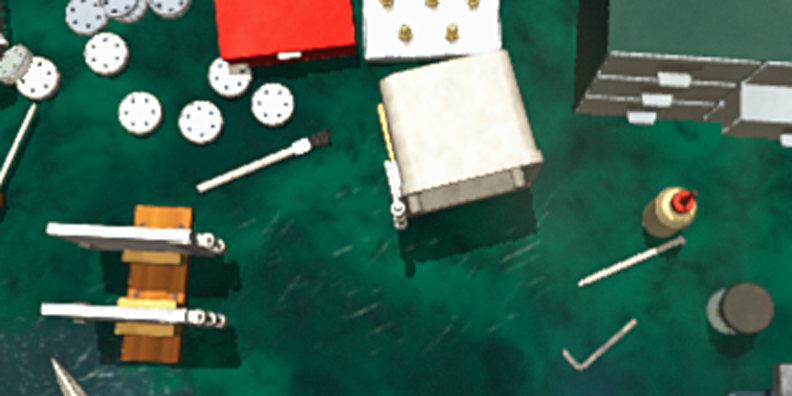

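Run:
```python
from h import *
def crop(n,x,y,w,h,f):
    I=pickle.load(open(f'{n}0.pkl','rb'))['image'][:,:,::-1][y:y+h,x:x+w]
    I=cv2.resize(I,None,fx=f,fy=f,interpolation=cv2.INTER_CUBIC).copy()
    for u in range((x+9)//10*10,x+w,10):
        cv2.line(I,(int((u-x+.5)*f),0),(int((u-x+.5)*f),5),(0,255,255),1)
        if u%20==0: cv2.putText(I,str(u),(int((u-x)*f),16),0,.35,(0,255,255),1)
    for v in range((y+9)//10*10,y+h,10):
        cv2.line(I,(0,int((v-y+.5)*f)),(5,int((v-y+.5)*f)),(0,255,255),1);cv2.putText(I,str(v),(7,int((v-y+.5)*f)+4),0,.35,(0,255,255),1)
    return I
a=crop('scene',118,140,92,100,6);b=crop('top',104,205,96,65,4);
cv2.imwrite('pics/d1.png',a)
a=crop('scene',260,150,100,105,4);b=crop('top',255,125,95,105,4)
cv2.imwrite('pics/d2.png',np.hstack([a,b]))
```

```text
(no output)
```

View pics/d1.png

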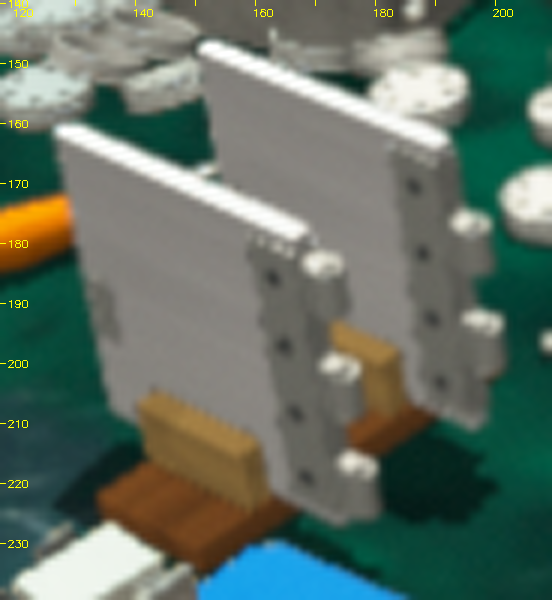

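View pics/d2.png

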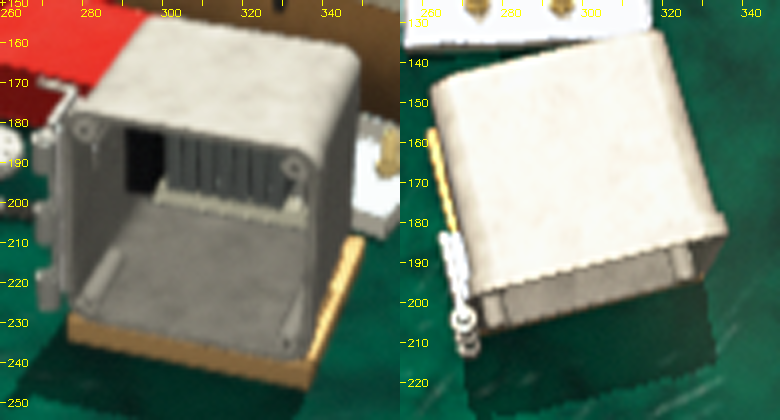

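Run:
```python
from h import *
S=pickle.load(open('scene0.pkl','rb'));T=pickle.load(open('top0.pkl','rb'))
print('roofcorners top',[np.round(atz(T,p,168),1).tolist() for p in [(261,146),(316,132),(335,183),(273,198)]])
def pose(p,P): 
    c,s=np.cos(p[2]),np.sin(p[2]);P=np.array(P,float);return np.c_[p[0]+c*P[:,0]-s*P[:,1],p[1]+s*P[:,0]+c*P[:,1],P[:,2]]
def fit(obs,p0):
    f=lambda p:np.concatenate([(proj(im,pose(p,[P]))[0]-uv) for im,P,uv in obs])
    r=least_squares(f,p0,x_scale=[10,10,.1],loss='soft_l1');print(np.round(r.x,2),np.degrees(r.x[2]),np.round(r.fun.reshape(-1,2),1).tolist());return r.x
d=fit([(S,(-71,5,155),(150.8,147)),(S,(71,5,155),(190.3,164)),(S,(-71,-5,155),(153,146)),(S,(71,-5,155),(192.5,162.5)),
 (S,(81.5,0,119.75),(196.2,176.2)),(S,(81.5,0,71.75),(198.3,192.8)),(T,(-71,0,155),(111.2,214)),(T,(71,0,155),(175,217.5))],[450,500,-1.6])
h=fit([(T,(-72.5,81,151.75),(270,204)),(S,(-72.5,81,151.75),(270.3,183.8)),(T,(-55,72,168),(272,197)),(T,(-55,-72,168),(333,183)),(T,(62,72,168),(262,143)),(T,(62,-72,168),(317,131))],[600,50,0])
for n,z,p in (('jar',75,(426,251)),('oil',158,(396,202))): print(n,atz(T,p,z))
print('grip',pose(d,[(0,0,155)]),'gap',pose(h,[(-72.5,81,117),(-72.5-81.5,81,163)]))
```

```text
roofcorners top [[710.6, 94.1, 168.0], [742.6, -28.8, 168.0], [626.3, -69.2, 168.0], [593.1, 67.1, 168.0]]
[557.17 354.27  -1.62] -92.95284961568993 [[2.1, -0.3], [2.8, -1.2], [-3.1, 2.3], [-2.4, 2.0], [0.2, 1.3], [0.2, 1.2], [-1.0, -0.3], [-0.1, -0.6]]
[6.6881e+02 1.1180e+01 2.0000e-01] 11.6850227061297 [[-0.7, 0.4], [-0.3, 0.4], [-0.6, -2.3], [2.6, -1.5], [-1.1, 1.1], [7.1, 0.3]]
jar [ 481.94437773 -290.31234723   75.        ]
oil [ 585.28335253 -203.79426858  158.        ]
grip [[557.16962462 354.27396459 155.        ]] gap [[581.40859381  75.8134218  117.        ]
 [501.59761722  59.3071195  163.        ]]
```

Emit:
{"method": "move_arm", "body": {
  "steps": [
    [[0,0,-1],1,0],
    [[0,0,-0.6],1,0],
    [[0,0,0],1,0],
    [[0,0,0],1,0],
    [[0,0,0],1,0],
    [[0,0,0],1,0],
    [[0,0,0],1,0],
    [[0,0,0],1,0],
    [[0,0,0],1,0],
    [[0,0,0],1,0],
    [[0,0,0],1,0],
    [[0,0,0],1,0],
    [[0,0,0],1,0],
    [[0,0,0],1,0],
    [[0,0,0],1,0],
    [[0,0,0],0.6,0]
  ]
}}

```text
t: 3.28
ee_pos: [159.9, 604.2, 262.7]
orientation: [2.28, 2.161, -0.0]
ft_force: [0.3, -0.2, 0.2]
width: 88.1
grasp_force: 0.0
```

Emit:
{"method": "move_arm", "body": {
  "steps": [
    [[-0.5,0.9,0],0,0],
    [[-0.5,0.9,0],0,0],
    [[-0.5,0.9,0],0,0],
    [[-0.5,0.9,0],0,0],
    [[-0.5,0.9,0],0,0],
    [[-0.5,0.9,0],0,0],
    [[-0.5,0.9,0],0,0],
    [[-0.5,0.9,0],0,0],
    [[-0.5,0.9,0],0,0],
    [[-0.5,0.9,0],0,0],
    [[-0.5,0.9,0],0,0],
    [[-0.5,0.9,0],0,0],
    [[-0.5,0.9,0],0,0],
    [[-0.5,0.9,0],0,0],
    [[-0.5,0.9,0],0,0],
    [[-0.5,0.9,0],0,0],
    [[-0.5,0.9,0],0,0],
    [[-0.5,0.9,0],0,0],
    [[0,0,0],0,0],
    [[0,0,0],0,0]
  ]
}}

```text
t: 4.95
ee_pos: [554.1, 358.7, 262.4]
orientation: [-2.278, -2.163, 0.0]
ft_force: [0.4, 0.2, 0.8]
width: 87.4
grasp_force: 0.0
```

Run:
```python
from h import *
im=snap('wrist');pickle.dump(im,open('wrist1.pkl','wb'));cv2.imwrite('pics/w1.png',im['image'][:,:,::-1])
o=ctrl.get_obs();print(o['t'],o['ee_pos'],o['orientation'],o['ft_force'],np.degrees(o['qpos']))
m=im['image'];print([(b['rect'],b['p']) for b in cams.boxes_of('wrist','door')])
```

```text
5.0 [553.21348531 359.20678625 262.40259036] [-2.27644228e+00 -2.16444251e+00  8.97869761e-04] [0.15863031 0.78378568 0.75991228] [3.19544837e+01 2.49539666e+01 8.66901581e+01 1.79239362e-02
 6.83927350e+01 3.48372814e+01]
[([285.1, 209.8, 22.9, 161.4], 0.85)]
```

View pics/w1.png

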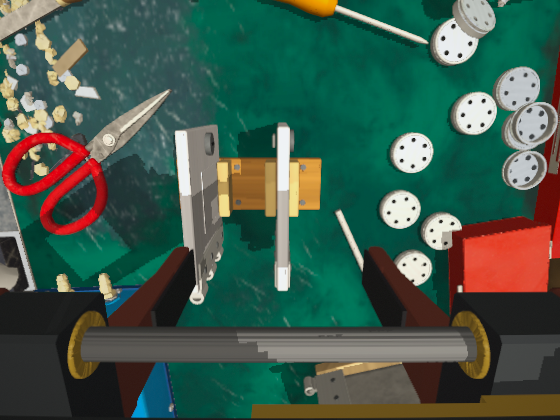

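Run:
```python
from h import *
im=pickle.load(open('wrist1.pkl','rb'));I=im['image'];g=I.min(2).astype(int)
for v in (126,140,160,180,200,220,240,255,265): 
    c=np.flatnonzero(g[v,262:310]>185)+262;print(v,c.min() if len(c) else 0,c.max() if len(c) else 0, atz(im,((c.min()+c.max())/2,v),155).round(1) if len(c) else 0)
print('col',g[115:300,283].tolist())
cv2.imwrite('pics/w1c.png',np.hstack([cv2.resize(I[115:300,255:315,::-1],None,fx=3.2,fy=3.2,interpolation=cv2.INTER_CUBIC),cv2.resize(I[340:420,200:340,::-1],None,fx=4,fy=7.4)[:592,:560]]))
```

```text
126 0 0 0
140 278 289 [561.1 415.1 155. ]
160 278 288 [559.9 399.6 155. ]
180 278 288 [559.2 383.6 155. ]
200 0 0 0
220 0 0 0
240 0 0 0
255 0 0 0
265 289 289 [560.7 309.2 155. ]
col [0, 0, 0, 0, 0, 0, 5, 82, 121, 120, 120, 152, 207, 233, 239, 238, 239, 239, 239, 239, 239, 239, 239, 239, 239, 239, 239, 239, 239, 239, 239, 239, 239, 239, 239, 239, 239, 239, 239, 239, 239, 239, 239, 239, 239, 239, 239, 239, 239, 239, 239, 239, 239, 239, 239, 239, 239, 239, 239, 239, 239, 239, 239, 239, 239, 239, 239, 239, 239, 239, 239, 239, 239, 239, 239, 225, 174, 174, 174, 174, 174, 174, 174, 174, 173, 173, 174, 173, 174, 173, 173, 174, 173, 174, 173, 173, 174, 173, 174, 174, 174, 173, 174, 173, 174, 173, 174, 173, 173, 173, 172, 173, 174, 174, 174, 174, 174, 173, 172, 172, 172, 172, 172, 173, 172, 173, 173, 172, 173, 173, 172, 172, 171, 172, 172, 172, 172, 171, 171, 172, 172, 172, 172, 172, 171, 171, 171, 171, 171, 171, 170, 170, 212, 239, 239, 239, 239, 239, 239, 239, 239, 239, 239, 239, 239, 239, 239, 239, 239, 239, 239, 239, 239, 239, 237, 202, 48, 0, 0, 0, 0, 0, 0, 0, 0]
```

View pics/w1c.png

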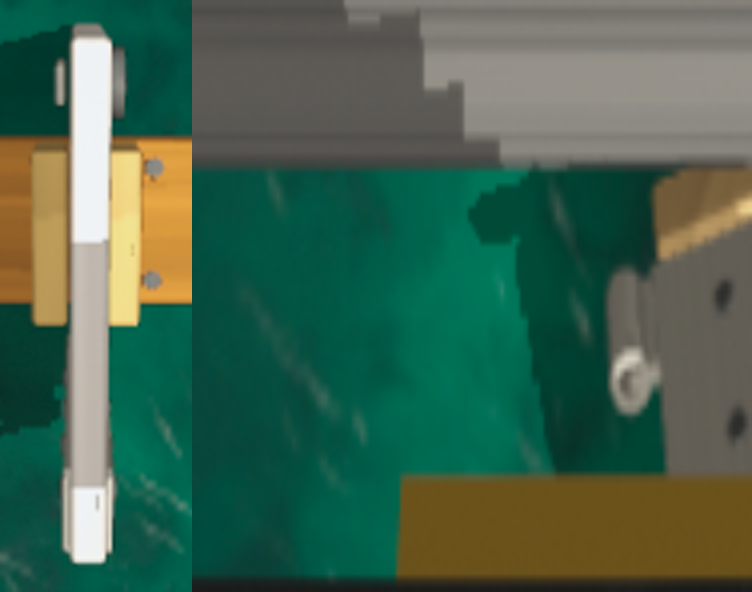

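Run:
```python
from h import *
im=pickle.load(open('wrist1.pkl','rb'))
a=atz(im,(283.2,126.6),155);b=atz(im,(283.2,290.2),155)
a1=atz(im,(277.2,200),155);b1=atz(im,(289.2,200),155)
print(a,b,np.linalg.norm(a-b),'thick',np.linalg.norm(a1-b1),(a+b)/2,np.degrees(np.arctan2(*(b-a)[1::-1])))
x=R.from_rotvec(ctrl.get_obs()['orientation']).as_matrix();print(x, ctrl.get_obs()['ee_pos'])
d=(a+b)/2-ctrl.get_obs()['ee_pos'];print('tool delta',x.T@d)
```

```text
[561.33393237 425.16634141 155.        ] [554.58517939 285.12764293 155.        ] 140.20122231198434 thick 9.773870105018926 [557.95955588 355.14699217 155.        ] -92.75906685529856
[[ 4.93809412e-02  9.98779766e-01 -7.08399059e-04]
 [ 9.98780013e-01 -4.93809952e-02 -5.89423046e-05]
 [-9.38518317e-05 -7.04624194e-04 -9.99999747e-01]] [552.71388192 359.66086736 262.47639073]
tool delta [ -4.23924515   5.53790312 107.4729136 ]
```

Emit:
{"method": "move_arm", "body": {
  "steps": [
    [[-0.95,0.1,0],0,0],
    [[-0.95,0.1,0],0,0],
    [[-0.95,0.1,0],0,0],
    [[-0.95,0.1,0],0,0],
    [[-0.95,0.1,0],0,0],
    [[-0.95,0.1,0],0,0],
    [[-0.95,0.1,0],0,0],
    [[-0.95,0.1,0],0,0],
    [[-0.95,0.1,0],0,0],
    [[-0.95,0.1,0],0,0],
    [[-0.95,0.1,0],0,0],
    [[-0.95,0.1,0],0,0],
    [[0,0,0],-1,0],
    [[0,0,0],-1,0],
    [[0,0,0],-1,0],
    [[0,0,0],-1,0],
    [[0,0,0],-1,0],
    [[0,0,0],-1,0],
    [[0,0,0],-1,0],
    [[0,0,0],-1,0]
  ]
}}

```text
t: 6.72
ee_pos: [568.5, 74.6, 262.8]
orientation: [-1.389, -2.818, -0.0]
ft_force: [0.3, -0.2, 0.1]
width: 88.2
grasp_force: 0.0
```

Emit:
{"method": "move_arm", "body": {
  "steps": [
    [[0,0,0],-1,0],
    [[0,0,0],-1,0],
    [[0,0,0],-1,0],
    [[0,0,0],-1,0],
    [[0,0,0],-1,0],
    [[0,0,0],-1,0],
    [[0,0,0],-1,0],
    [[0,0,0],-1,0],
    [[0,0,0],-1,0],
    [[0,0,0],-1,0],
    [[0,0,0],-1,0],
    [[0,0,0],-1,0],
    [[0,0,0],-1,0],
    [[0,0,0],0,0],
    [[0,0,0],0,0],
    [[0,0,0],0,0]
  ]
}}

```text
t: 8.05
ee_pos: [568.9, 74.0, 262.8]
orientation: [-0.331, 3.124, 0.0]
ft_force: [-0.1, 0.2, 0.2]
width: 88.1
grasp_force: 0.0
```

Run:
```python
from h import *
im=snap('wrist');pickle.dump(im,open('wrist2.pkl','wb'));cv2.imwrite('pics/w2.png',im['image'][:,:,::-1])
o=ctrl.get_obs();print(o['t'],o['ee_pos'],o['orientation'],o['ft_force'],np.degrees(o['qpos']))
print(R.from_rotvec(o['orientation']).as_matrix())
```

```text
8.1 [568.98771812  73.83006484 262.7651397 ] [-3.30983965e-01  3.12407698e+00  1.18854932e-04] [ 0.61387101 -0.12747188 -0.29535194] [ 6.20244910e+00  1.73987904e+01  9.79061465e+01  4.79018695e-03
  6.46932548e+01 -9.58950136e+01]
[[-9.77800007e-01 -2.09540320e-01  2.32098804e-05]
 [-2.09540318e-01  9.77800005e-01  7.85486284e-05]
 [-3.91537260e-05  7.19414437e-05 -9.99999997e-01]]
```

View pics/w2.png

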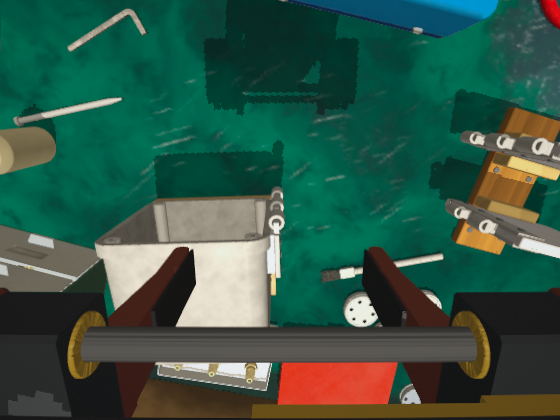

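Run:
```python
from h import *
im=pickle.load(open('wrist2.pkl','rb'));I=im['image'];g=I.min(2).astype(int)
for v in range(184,238): print(v,' '.join('%3d'%k for k in g[v,264:292]))
# left wall roof edge line and mouth edge
for v in (245,255,265,275,285,295,305): print(v,' '.join('%3d'%k for k in g[v,255:285]))
for u in range(165,265,15): print(u,g[228:248,u].tolist())
```

```text
184   4   5   2   5   1   2   3   2   1   0   2   0   2   3   0   2   3   0   0   0   0   0   0   0   0   0   0   0
185   4   6   2   4   3   2   4   3   2   1   2   3   0   0   0   1   7   2   0   0   0   0   0   0   0   0   0   0
186   7   6   5   5   3   3   4   5   4  10  32  38  62  61  49  47  18   1   0   0   0   0   0   0   0   0   0   0
187   6   5   5   3   4   2   6   6   9  40  70  73  83  84  80  80  65  14   0   0   0   0   0   0   0   0   0   0
188   8   9   6   6   8   6   5   8  39  70  80  82  85  85  86  87  85  66  27   0   0   0   0   0   0   0   0   0
189   7   8   8   8   7   9   2  24  68  79  81  83  83  86  85  87  88  87  51   0   0   0   0   0   0   0   0   0
190  12  10   8   6   7   4   8  37  75  81  99 110 119 122 115 111  94  86  70   0   0   0   0   0   0   0   0   0
191   8  10   7   5   6   8  13  46  79 106 132 141 149 150 144 143 124  93  84   8   0   0   0   0   0   0   0   0
192  12   9   9   7   8   5  19  66 106 137 143 133 125 126 130 143 151 162  98  24   0   0   0   0   0   0   0   0
193  11  11   9   7   8   4  27  82 134 143 124  97  85 
[... 6052 characters left out ...]
136, 138, 139, 139, 141, 142, 145, 147, 148, 150, 128, 84, 101, 163, 199, 207, 208]
180 [140, 141, 141, 142, 141, 141, 141, 140, 136, 131, 128, 127, 122, 104, 81, 136, 189, 205, 171, 29]
195 [132, 134, 135, 134, 133, 130, 128, 126, 126, 128, 129, 130, 117, 88, 91, 155, 198, 205, 204, 205]
210 [135, 134, 132, 130, 129, 129, 130, 132, 133, 134, 131, 126, 105, 80, 137, 193, 211, 212, 212, 213]
225 [130, 133, 133, 133, 132, 132, 132, 132, 132, 133, 134, 121, 87, 89, 160, 207, 218, 218, 218, 219]
240 [129, 130, 133, 134, 134, 134, 134, 133, 133, 134, 133, 116, 77, 130, 186, 208, 210, 211, 210, 210]
255 [123, 126, 127, 128, 118, 96, 94, 97, 101, 102, 93, 80, 119, 170, 191, 191, 190, 189, 188, 188]
```

Run:
```python
from h import *
im=pickle.load(open('wrist2.pkl','rb'))
k=atz(im,(276.2,222.3),151.75);print('bore',k)
for z in (103.75,55.75): print(z,proj(im,[k[0],k[1],z]))
a=atz(im,(165,242.3),168);b=atz(im,(240,239.6),168);d=a-b;print('mouth',a,b,'yaw',np.degrees(np.arctan2(d[0],-d[1])))
for z in (165,150):
  a=atz(im,(266.9,305),z);b=atz(im,(265.8,255),z);d=a-b;print('wall yaw',np.degrees(np.arctan2(d[1],d[0])))
# mask fit: fit silhouette of housing roof? leaf edge (bright line) at cols ~ row 255..265
```

```text
bore [580.62173494  74.40560734 151.75      ]
103.75 [[276.48613714 207.1539433 ]]
55.75 [[276.70256238 195.70333561]]
mouth [610.78147816 -10.8407931  168.        ] [595.81045486  47.98568265 168.        ] yaw 14.278361890402838
wall yaw 12.60278188891494
wall yaw 12.60278188891496
```

Run:
```python
from h import *
im=pickle.load(open('wrist2.pkl','rb'));g=cv2.GaussianBlur(im['image'],(0,0),.8).astype(float).min(2)
T=pickle.load(open('top0.pkl','rb'));gt=cv2.GaussianBlur(T['image'],(0,0),.8).astype(float).min(2)
def sub(p,sgn):
    d=np.diff(p)*sgn;i=int(np.argmax(d));
    if 0<i<len(d)-1:
        a,b,c=d[i-1:i+2];return i+.5+.5*(a-c)/(a-2*b+c)
    return np.nan
def line(im,pts,z,name,par):
    P=np.array([atz(im,p,z) for p in pts if np.isfinite(p).all()])[:,:2]
    for _ in range(3):
        c=np.median(P,0);u=cv2.fitLine(P.astype(np.float32),cv2.DIST_HUBER,0,.01,.01).ravel();n=np.array([-u[1],u[0]]);r=(P-u[2:])@n;P=P[abs(r)<max(2*np.median(abs(r)),.3)]
    a=np.degrees(np.arctan2(u[1],u[0]))+(0 if par else 90);print(name,len(P),round((a+90)%180-90,2),'rms',r.std().round(2),'at',u[2:].round(1))
line(im,[(u,230+sub(g[230:250,u],1)) for u in range(150,248,2)],168,'mouth lip w',0)
line(im,[(258+sub(g[v,258:273],-1),v) for v in range(276,312)],160,'wall w',1)
line(T,[(u,185+sub(gt[185:205,u]-0*u,-1)) for u in range(280,320)],168,'mouth top?',0)
for v in (150,160,170,180): print(v,gt[v,255:275].round().astype(int).tolist(),gt[v,315:340].round().astype(int).tolist())
line(T,[(315+sub(gt[v,315:340],-1),v) for v in range(142,178)],160,'right wall top',1)
line(T,[(257+sub(gt[v,257:277],1),v) for v in range(150,190)],160,'left wall top',1)
for u in range(280,320,10): print(u,gt[180:205,u].round().astype(int).tolist())
```

```text
mouth lip w 49 13.82 rms 0.07 at [607.    9.3]
wall w 29 20.16 rms 0.74 at [642.9  80.4]
mouth top? 39 14.1 rms 0.23 at [607.9   9.5]
150 [0, 0, 1, 1, 0, 2, 16, 69, 126, 164, 186, 202, 217, 233, 243, 245, 243, 240, 239, 239] [238, 236, 234, 235, 236, 232, 217, 199, 182, 159, 121, 64, 25, 19, 21, 22, 22, 23, 24, 25, 26, 27, 27, 28, 27]
160 [1, 1, 0, 0, 2, 27, 85, 125, 141, 128, 126, 151, 180, 201, 214, 227, 238, 243, 243, 242] [244, 244, 243, 239, 236, 235, 236, 232, 220, 205, 194, 184, 161, 121, 65, 30, 25, 26, 26, 26, 26, 26, 27, 28, 28]
170 [2, 1, 1, 3, 7, 9, 6, 11, 55, 91, 124, 110, 110, 145, 180, 201, 213, 222, 235, 243] [242, 245, 247, 248, 246, 244, 242, 240, 239, 239, 235, 221, 203, 191, 182, 162, 124, 67, 31, 27, 29, 29, 29, 29, 28]
180 [0, 0, 0, 0, 1, 2, 1, 0, 0, 3, 28, 93, 134, 134, 112, 134, 167, 188, 200, 211] [244, 244, 244, 245, 244, 240, 236, 234, 236, 238, 236, 234, 236, 238, 237, 232, 220, 207, 195, 178, 148, 104, 50, 33, 33]
right wall top 34 15.39 rms 0.2 at [689.8 -54. ]
left wall top 32 8.68 rms 1.64 at [653.7  89.4]
280 [237, 235, 235, 236, 238, 239, 239, 238, 238, 240, 243, 243, 241, 239, 238, 224, 175, 113, 97, 110, 119, 122, 125, 131, 130]
290 [237, 240, 242, 243, 244, 245, 246, 246, 246, 246, 245, 244, 236, 204, 156, 133, 132, 136, 137, 138, 140, 140, 135, 114, 77]
300 [242, 241, 240, 239, 239, 239, 240, 239, 238, 239, 230, 193, 148, 134, 135, 135, 135, 137, 138, 137, 130, 102, 62, 26, 7]
310 [240, 239, 239, 240, 241, 241, 239, 234, 210, 166, 137, 133, 135, 136, 136, 136, 137, 136, 121, 86, 51, 20, 13, 13, 13]
```

Run:
```python
from h import *
im=pickle.load(open('wrist2.pkl','rb'));T=pickle.load(open('top0.pkl','rb'));S=pickle.load(open('scene0.pkl','rb'))
for z in (0,80,150): print(z,atz(im,(455,37),z).round(),atz(im,(340,3),z).round(),'scene corner',atz(S,(110+430/2.2,120+385/2.2),z).round())
m=T['image'].astype(int);b=(m[:,:,2]>150)&(m[:,:,0]<80);v,u=np.nonzero(b);print(len(v),u.min() if len(u) else 0,u.max() if len(u) else 0,v.min() if len(v) else 0,v.max() if len(v) else 0)
if len(v): print([atz(T,p,z).round().tolist() for z in (0,100) for p in ((u.min(),v.min()),(u.max(),v.min()))])
```

```text
0 [369. 237.   0.] [364. 100.   0.] scene corner [458. -93.   0.]
80 [393. 203.  80.] [389.  92.  80.] scene corner [ 389. -135.   80.]
150 [413. 174. 150.] [410.  85. 150.] scene corner [ 328. -171.  150.]
10582 5 371 115 376
[[843.0, 772.0, 0.0], [843.0, -186.0, 0.0], [806.0, 707.0, 100.0], [807.0, -166.0, 100.0]]
```

Emit:
{"method": "move_arm", "body": {
  "steps": [
    [[0,0,0],1,0],
    [[0,0,0],1,0],
    [[0,0,0],1,0],
    [[0,0,0],1,0],
    [[0,0,0],1,0],
    [[0,0,0],1,0],
    [[0,0,0],1,0],
    [[0,0,0],1,0],
    [[0,0,0],1,0],
    [[0,0,0],1,0],
    [[0,0,0],1,0],
    [[0,0,0],1,0],
    [[0,0,0],1,0],
    [[0,0,0],1,0],
    [[0,0,0],1,0],
    [[0,0,0],1,0],
    [[0,0,0],1,0],
    [[0,0,0],1,0],
    [[0,0,0],1,0],
    [[0,0,0],1,0]
  ]
}}

```text
t: 9.77
ee_pos: [569.1, 73.5, 262.7]
orientation: [-2.185, -2.257, 0.0]
ft_force: [-0.3, -0.5, 0.0]
width: 88.1
grasp_force: 0.0
```

Emit:
{"method": "move_arm", "body": {
  "steps": [
    [[0,0,0],1,0],
    [[0.93,-0.1,0],0,0],
    [[0.93,-0.1,0],0,0],
    [[0.93,-0.1,0],0,0],
    [[0.93,-0.1,0],0,0],
    [[0.93,-0.1,0],0,0],
    [[0.93,-0.1,0],0,0],
    [[0.93,-0.1,0],0,0],
    [[0.93,-0.1,0],0,0],
    [[0.93,0,0],0,0],
    [[0.93,0,0],0,0],
    [[0.93,0,0],0,0],
    [[0.93,0,0],0,0],
    [[0,0,0],0,0],
    [[0,0,0],0,0]
  ]
}}

```text
t: 11.02
ee_pos: [562.6, 353.9, 262.3]
orientation: [-2.275, -2.167, 0.001]
ft_force: [-0.3, -0.4, -0.4]
width: 87.9
grasp_force: 0.0
```

Emit:
{"method": "move_arm", "body": {
  "steps": [
    [[0.04,-0.19,0],0,0],
    [[0,0,0.5],0,0],
    [[0,0,0.8],0,0],
    [[0,0,0.8],0,0],
    [[0,0,0.8],0,0],
    [[0,0,0.8],0,0],
    [[0,0,0.8],0,0],
    [[0,0,0.6],0,0],
    [[0,0,0.4],0,0],
    [[0,0,0.2],0,0],
    [[0,0,0],0,0],
    [[0,0,0],0,0],
    [[0,0,0],0,0]
  ]
}}

```text
t: 12.1
ee_pos: [559.0, 354.4, 121.2]
orientation: [2.276, 2.165, 0.003]
ft_force: [0.9, 0.4, 0.1]
width: 87.7
grasp_force: 0.0
```

Emit:
{"method": "move_arm", "body": {
  "steps": [
    [[0,0,0],0,0.3],
    [[0,0,0],0,0.5],
    [[0,0,0],0,0.7],
    [[0,0,0],0,0.85],
    [[0,0,0],0,1],
    [[0,0,0],0,1],
    [[0,0,0],0,1],
    [[0,0,0],0,1],
    [[0,0,0],0,1],
    [[0,0,0],0,1],
    [[0,0,0],0,1],
    [[0,0,0],0,1]
  ]
}}

```text
t: 13.1
ee_pos: [558.3, 354.2, 120.1]
orientation: [2.276, 2.166, -0.0]
ft_force: [-0.8, 0.4, -0.6]
width: 11.6
grasp_force: 0.0
```

Emit:
{"method": "move_arm", "body": {
  "steps": [
    [[0,0,0],0,1],
    [[0,0,0],0,1],
    [[0,0,0],0,1],
    [[0,0,0],0,1]
  ]
}}

```text
t: 13.43
ee_pos: [558.3, 354.2, 120.1]
orientation: [2.276, 2.166, -0.0]
ft_force: [0.4, 0.2, -1.4]
width: 9.8
grasp_force: 30.0
```

Emit:
{"method": "move_arm", "body": {
  "steps": [
    [[0,0,-0.1],0,1],
    [[0,0,-0.2],0,1],
    [[0,0,-0.3],0,1],
    [[0,0,-0.5],0,1],
    [[0,0,-0.6],0,1],
    [[0,0,-0.7],0,1],
    [[0,0,-0.7],0,1],
    [[0,0,-0.7],0,1],
    [[0,0,-0.7],0,1],
    [[0,0,-0.6],0,1],
    [[0,0,-0.5],0,1],
    [[0,0,-0.3],0,1],
    [[0,0,-0.1],0,1],
    [[0,0,0],0,1]
  ]
}}

```text
t: 14.6
ee_pos: [558.4, 354.3, 270.9]
orientation: [2.275, 2.166, 0.001]
ft_force: [0.6, -0.5, -3.4]
width: 9.8
grasp_force: 30.0
```

Emit:
{"method": "move_arm", "body": {
  "steps": [
    [[-0.3,0,0],0,1],
    [[-0.6,-0.1,0],0,1],
    [[-0.8,-0.2,0],0,1],
    [[-0.9,-0.2,0],0,1],
    [[-0.9,-0.2,0],0,1],
    [[-0.9,-0.2,0],0,1],
    [[-0.9,-0.2,0],0,1],
    [[-0.9,-0.2,0],0,1],
    [[-0.9,-0.2,0],0,1],
    [[-0.9,-0.2,0],0,1],
    [[-0.9,-0.2,0],0,1],
    [[-0.9,-0.2,0],0,1],
    [[-0.9,-0.2,0],0,1],
    [[-0.8,-0.2,0],0,1],
    [[-0.6,-0.2,0],0,1],
    [[-0.3,-0.1,0],0,1],
    [[0,0,0],0,1]
  ]
}}

```text
t: 16.02
ee_pos: [471.6, 46.3, 269.6]
orientation: [-2.277, -2.163, 0.002]
ft_force: [0.4, 0.5, -3.1]
width: 9.9
grasp_force: 30.0
```

Emit:
{"method": "move_arm", "body": {
  "steps": [
    [[0,0,0],-0.3,1],
    [[0,0,0],-0.7,1],
    [[0,0,0],-1,1],
    [[0,0,0],-1,1],
    [[0,0,0],-1,1],
    [[0,0,0],-1,1],
    [[0,0,0],-1,1],
    [[0,0,0],-1,1],
    [[0,0,0],-1,1],
    [[0,0,0],-1,1],
    [[0,0,0],-1,1],
    [[0,0,0],-1,1],
    [[0,0,0],-1,1],
    [[0,0,0],-1,1],
    [[0,0,0],-1,1],
    [[0,0,0],-1,1],
    [[0,0,0],-1,1],
    [[0,0,0],-1,1],
    [[0,0,0],-1,1],
    [[0,0,0],-1,1]
  ]
}}

```text
t: 17.68
ee_pos: [473.0, 48.6, 269.8]
orientation: [0.067, -3.14, -0.0]
ft_force: [0.2, 0.5, -3.2]
width: 9.7
grasp_force: 30.0
```

Emit:
{"method": "move_arm", "body": {
  "steps": [
    [[0,0,0],-1,1],
    [[0,0,0],-0.8,1],
    [[0,0,0],-0.4,1],
    [[0,0,0],-0.14,1],
    [[0,0,0],0,1],
    [[0,0,0],0,1],
    [[0,0,0],0,1]
  ]
}}

```text
t: 18.27
ee_pos: [473.1, 48.2, 270.1]
orientation: [0.378, -3.119, -0.0]
ft_force: [0.3, -0.1, -2.9]
width: 9.8
grasp_force: 30.0
```

Run:
```python
from h import *
o=ctrl.get_obs();M=R.from_rotvec(o['orientation']).as_matrix();print(o['t'],o['ee_pos'],M.round(4).tolist(),np.degrees(np.arctan2(M[1,0],M[0,0])),o['ft_force'],o['width'])
```

```text
18.2667 [473.07452045  48.22713679 270.07756437] [[-0.971, -0.2392, -0.0002], [-0.2392, 0.971, 0.0], [0.0002, 0.0001, -1.0]] -166.16290195865363 [ 0.25087664 -0.07679384 -2.94665972] 9.770504852363656
```

Emit:
{"method": "move_arm", "body": {
  "steps": [
    [[0,0,0.2],0,1],
    [[0,0,0.5],0,1],
    [[0,0,0.7],0,1],
    [[0,0,0.7],0,1],
    [[0,0,0.7],0,1],
    [[0,0,0.7],0,1],
    [[0,0,0.7],0,1],
    [[0,0,0.6],0,1],
    [[0,0,0.4],0,1],
    [[0,0,0.3],0,1],
    [[0,0,0.18],0,1],
    [[0,0,0],0,1],
    [[0,0,0],0,1],
    [[0,0,0],0,1]
  ]
}}

```text
t: 19.43
ee_pos: [473.7, 48.1, 128.8]
orientation: [-0.379, 3.117, -0.0]
ft_force: [-0.8, 0.0, -3.7]
width: 9.5
grasp_force: 30.0
```

Run:
```python
from h import *
o=ctrl.get_obs();print(o['t'],o['ee_pos'],o['ft_force'])
out=[]
for n in('scene','top','wrist'):
    im=snap(n);pickle.dump(im,open(n+'3.pkl','wb'))
    P=np.array([580.6,74.4,117.]) 
    if n!='wrist':
        u,v=proj(im,P)[0].astype(int);x,y=u-38,v-(50 if n=='scene' else 35)
        f=7 if n=='scene' else 7
        I=cv2.resize(im['image'][y:y+80,x:x+56,::-1],None,fx=f,fy=f,interpolation=cv2.INTER_CUBIC).copy()
        for k in range(0,56,10):cv2.putText(I,str(x+k),(int((k+.5)*f),10),0,.35,(0,255,255),1);cv2.line(I,(int((k+.5)*f),12),(int((k+.5)*f),18),(0,255,255))
        for k in range(0,80,10):cv2.putText(I,str(y+k),(0,int((k+.5)*f)+4),0,.35,(0,255,255),1)
        out.append(I)
cv2.imwrite('pics/c3.png',np.hstack(out))
```

```text
19.4333 [473.68827059  48.08565129 128.82214509] [-0.83248962  0.0124663  -3.68896633]
```

View pics/c3.png

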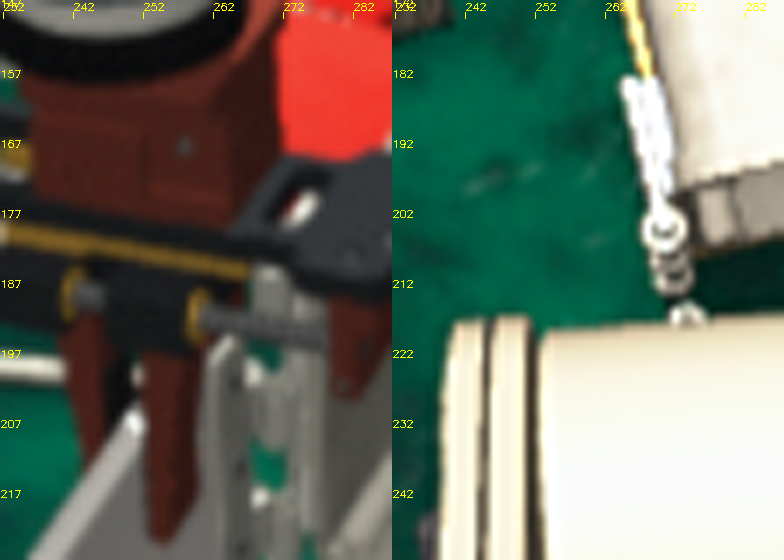

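```bash
cat > ov.py <<'E'
from h import *
import sys
def run(tag,out,tcp,e=80.6,zoff=0,views=('scene','top')):
    yaw=np.radians(13.87);ux=np.array([np.cos(yaw),np.sin(yaw)]);B=np.array([580.6,74.4]);th=np.linspace(0,2*np.pi,40)
    D=np.array(tcp[:2])+e*ux;zl=tcp[2]-105+zoff   # door lower edge
    o=[]
    for n in views:
        im=pickle.load(open(n+tag+'.pkl','rb'));u,v=proj(im,[*B,117])[0].astype(int)
        x,y=(u-26,v-35) if n=='scene' else (u-22,v-25);w,h=(44,60) if n=='scene' else (40,44);f=9 if n=='scene' else 10
        I=cv2.resize(im['image'][y:y+h,x:x+w,::-1],None,fx=f,fy=f,interpolation=cv2.INTER_CUBIC).copy()
        for c,zs,col in((B,(45,93,141),(0,0,255)),(D,(zl+46,zl+94),(255,200,0))):
            for z in zs:
                for q in((1,-1) if n=='scene' else (1,)):
                    P=np.c_[c[0]+7*np.cos(th),c[1]+7*np.sin(th),0*th+z+q*10.75]
                    p=((proj(im,P)-[x,y]+.5)*f).astype(np.int32);cv2.polylines(I,[p],True,col,1)
        o.append(cv2.copyMakeBorder(I,0,600-I.shape[0],0,0,cv2.BORDER_CONSTANT) if I.shape[0]<600 else I[:600])
    cv2.imwrite(out,np.hstack(o)[:, :800])
E
python3 -c "
from ov import *
run('3','pics/o3.png',(473.4,48.1,128.2))"
```

```text
(no output)
```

View pics/o3.png

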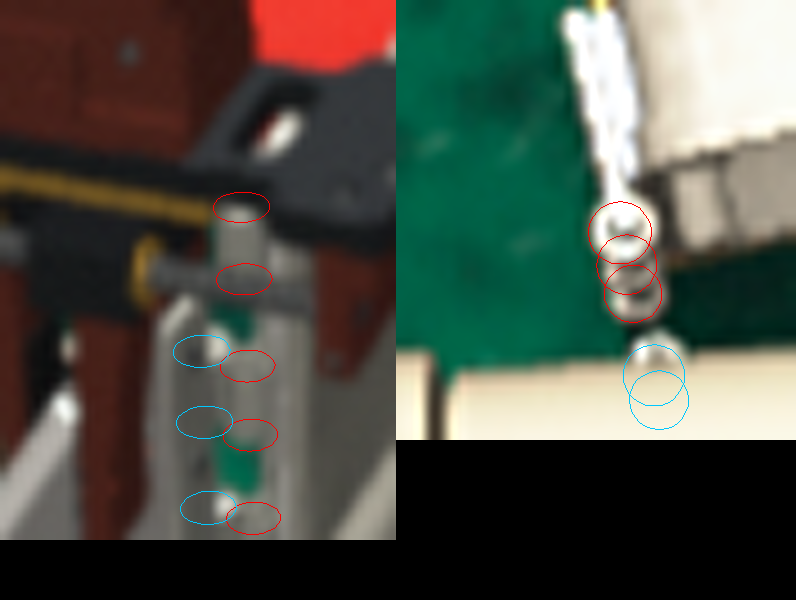

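Run:
```python
from h import *
T=pickle.load(open('top3.pkl','rb'));g=T['image'].min(2).astype(int)
print('    ',' '.join('%3d'%k for k in range(262,284)))
for v in range(197,221): print(v,' '.join('%3d'%k for k in g[v,262:284]))
ux=np.array([np.cos(.242),np.sin(.242)]);B=np.array([580.6,74.4]);D=np.array([473.4,48.1])+80.6*ux
print('house c',proj(T,[*B,151.75]),proj(T,[*(B+7*ux),151.75])-proj(T,[*B,151.75]),'door c',proj(T,[*D,128]), proj(T,[*(D+10*ux),128])-proj(T,[*D,128]))
print('others',proj(T,[*B,103.75]),proj(T,[*B,55.75]))
S=pickle.load(open('scene3.pkl','rb'));g=S['image'].min(2).astype(int)
print('    ',' '.join('%3d'%k for k in range(252,284)))
for v in range(190,212): print(v,' '.join('%3d'%k for k in g[v,252:284]))
print('S house mid top',proj(S,[*B,103.75]),'door up top',proj(S,[*D,128]))
```

```text
262 263 264 265 266 267 268 269 270 271 272 273 274 275 276 277 278 279 280 281 282 283
197   3   3   4   0  16 100 243 251 244 249 139 148 175 158 167 157 100  96  73  95 123 127
198   1   0   2   5  17  61 149 251 231 255 140 113 122  97  93  90  94  90  77 110 130 131
199   1   0   1  10  10  18 115 255 211 193 100  58  56  87 131 143 145 132 101 128 132 133
200   0   0   0   9   2   0 105 255 236 107  54  42  48  85 155 171 168 143 107 129 136 135
201   0   0   0   1   0   0  90 255 255 184  93  50  48  76 146 169 171 146 112 114 139 138
202   0   0   0   0   0  22 141 248 255 248 207 114  46  60 135 165 171 153 119 100 136 138
203   0   0   0   0   0  82 231 238 255 255 225 204  66  50 132 162 171 161 131 102 130 135
204   0   0   0   0   0 105 255 156 238 217 165 238  80  51 117 159 172 168 142 104 114 134
205  11   6   0   0   0 104 255 159 141 116 179 208  70  45  87 148 164 146 113  94  93 110
206  16   6   0   0   0  69 205 228 226 227 207 127  57  47  62 106 117  83  56  65  61  61
207   0   0   0   0   0   8 104 196 232 230 150  80  68  46  45  46  47  36  33  33  30  26

[... 3818 characters left out ...]
  81  74  73  74  76  88  89 102 107 105  98 103 112 102  96  74  65  65  66  67  67
208 135  44  25  24  24  19  19  29  76  95 101  83  74  73  73  74  85  94 103 106 103  97 103 111 102  94  75  65  64  66  67  68
209  95  34  26  25  24  21  18  30  83  97  99  86  75  74  73  73  65  93 104 106 102  97 103 111 102  95  73  65  66  67  68  66
210  83  33  25  26  23  18  18  29  77  96  99  87  77  74  75  63  42  70  96 102  96  95 104 110 103  95  74  66  66  67  66  68
211  70  31  26  23  23  18  16  28  72  95 101  88  77  76  73  60  29  29  56  62  68  93 105 111 101  93  75  67  67  67  67  66
S house mid top [[271.01679506 202.18712316]] door up top [[265.90019167 200.49370082]]
```

Emit:
{"method": "move_arm", "body": {
  "steps": [
    [[-0.1,0,0],0,1],
    [[-0.1,0,0],0,1],
    [[-0.1,0,0],0,1],
    [[-0.1,0,0],0,1],
    [[-0.1,0,0],0,1],
    [[0,0,0],0,1],
    [[0,0,0],0,1],
    [[0,0,0],0,1],
    [[0,0,0],0,1]
  ]
}}

```text
t: 20.33
ee_pos: [485.0, 51.0, 128.1]
orientation: [0.379, -3.118, 0.0]
ft_force: [1.1, 0.5, -4.2]
width: 10.0
grasp_force: 30.0
```

Run:
```python
from h import *
q=[]
for i in range(5):
    o=ctrl.get_obs();q.append(np.r_[o['ee_pos'],o['ft_force']])
    if i<2:
        for n in ('top','scene'): im=snap(n);pickle.dump(im,open(n+'4.pkl','wb'))
    else: ctrl.get_obs(); cams.get_image('wrist')
q=np.array(q);print(o['t'],q.mean(0).round(2),q.std(0).round(2))
T=pickle.load(open('top4.pkl','rb'));g=T['image'].min(2).astype(int)
print('    ',' '.join('%3d'%k for k in range(264,280)))
for v in range(200,217): print(v,' '.join('%3d'%k for k in g[v,264:280]))
tcp=q.mean(0)
ux=np.array([np.cos(.2421),np.sin(.2421)]);D=tcp[:2]+81.5*ux;print(proj(T,[*D,127.75]),'remain',(np.array([580.6,74.4])-D)@np.array([[ux[0],-ux[1]],[ux[1],ux[0]]]))
```

```text
20.6333 [ 4.8514e+02  5.1020e+01  1.2816e+02 -1.6000e-01 -3.2000e-01 -3.5800e+00] [0.06 0.01 0.04 0.63 0.53 0.36]
     264 265 266 267 268 269 270 271 272 273 274 275 276 277 278 279
200   0   8   1   0 102 255 235 105  53  41  48  87 156 169 167 142
201   0   0   0   0  90 255 255 185  94  49  47  76 145 169 172 147
202   0   0   0  21 140 249 255 248 207 113  47  58 134 164 172 153
203   0   0   0  81 229 238 255 255 224 203  65  50 131 162 171 159
204   0   0   0 103 255 155 239 216 164 238  80  49 118 157 172 167
205   0   0   0 103 255 159 141 115 179 207  68  46  88 149 164 145
206   0   0   0  68 206 228 224 226 208 127  58  47  64 106 116  82
207   0   0   0   8 101 196 231 229 147  78  68  44  44  43  44  34
208   0   0   0   0  58 160 109  88  69 113  72  33  31  26  19  21
209   0   0   0   3  64 183 127 100 116 127  73  39  49  54  57  73
210  55  58  64  86  96 141 150 146 152 137 128 121 129 130 134 145
211 135 136 138 146 147 153 161 166 167 168 173 176 178 179 181 181
212 178 179 180 180 181 181 181 184 184 186 189 191 192 193 194 195
213 190 193 193 195 197 197 196 197 198 199 200 201 202 203 204 204
214 202 204 204 205 205 207 208 207 208 210 211 211 210 211 213 213
215 211 214 213 213 214 214 217 215 216 217 217 219 217 219 219 220
216 221 221 221 222 222 222 222 222 223 222 224 225 224 226 226 227
[[271.92500284 213.52864334]] remain [16.77897202 -0.1873061 ]
```

Emit:
{"method": "move_arm", "body": {
  "steps": [
    [[-0.06,-0.01,0],0,1],
    [[-0.06,0,0],0,1],
    [[-0.06,0,0],0,1],
    [[-0.06,0,0],0,1],
    [[-0.06,0,0],0,1],
    [[-0.06,0,0],0,1],
    [[-0.06,0,0],0,1],
    [[-0.06,0,0],0,1],
    [[-0.06,0,0],0,1],
    [[0,0,0],0,1],
    [[0,0,0],0,1],
    [[0,0,0],0,1]
  ]
}}

```text
t: 21.68
ee_pos: [498.3, 54.0, 128.1]
orientation: [0.379, -3.118, 0.0]
ft_force: [-0.3, -0.0, -3.8]
width: 9.6
grasp_force: 30.0
```

Emit:
{"method": "move_arm", "body": {
  "steps": [
    [[-0.04,0,0],0,1],
    [[-0.04,0,0],0,1],
    [[-0.04,0,0],0,1],
    [[0,0,0],0,1],
    [[0,0,0],0,1],
    [[0,0,0],0,1],
    [[0,0,0],0,1],
    [[0,0,0],0,1]
  ]
}}

```text
t: 22.35
ee_pos: [501.3, 54.7, 128.2]
orientation: [0.379, -3.119, 0.0]
ft_force: [-0.0, -0.7, -3.9]
width: 9.9
grasp_force: 30.0
```

Run:
```python
from h import *
q=[]
for i in range(4):
    o=ctrl.get_obs();q.append(np.r_[o['ee_pos'],o['ft_force'],o['moment']]); im=snap('scene')
pickle.dump(im,open('scene5.pkl','wb'));im=snap('top');pickle.dump(im,open('top5.pkl','wb'))
q=np.array(q);tcp=q.mean(0);print(o['t'],tcp.round(2),o['width'])
ux=np.array([np.cos(.2421),np.sin(.2421)]);D=tcp[:2]+81.5*ux;print('remain',(np.array([580.6,74.4])-D)@np.array([[ux[0],-ux[1]],[ux[1],ux[0]]]))
from ov import run
run('5','pics/o5.png',tcp,81.5,0)
I=cv2.imread('pics/o5.png')
S=pickle.load(open('scene5.pkl','rb'));u,v=proj(S,[580.6,74.4,100])[0].astype(int)
J=cv2.resize(S['image'][v-30:v+30,u-22:u+22,::-1],None,fx=9,fy=9,interpolation=cv2.INTER_CUBIC)
J=np.vstack([J,np.zeros((60,396,3),np.uint8)]);cv2.imwrite('pics/o5.png',np.hstack([I[:,:396],J]))
```

```text
22.5 [ 5.0129e+02  5.4740e+01  1.2817e+02 -1.7000e-01 -6.5000e-01 -3.4200e+00
  2.0000e-02  4.0000e-02 -3.0000e-02] 9.885058987488723
remain [0.20954289 0.07279431]
```

View pics/o5.png

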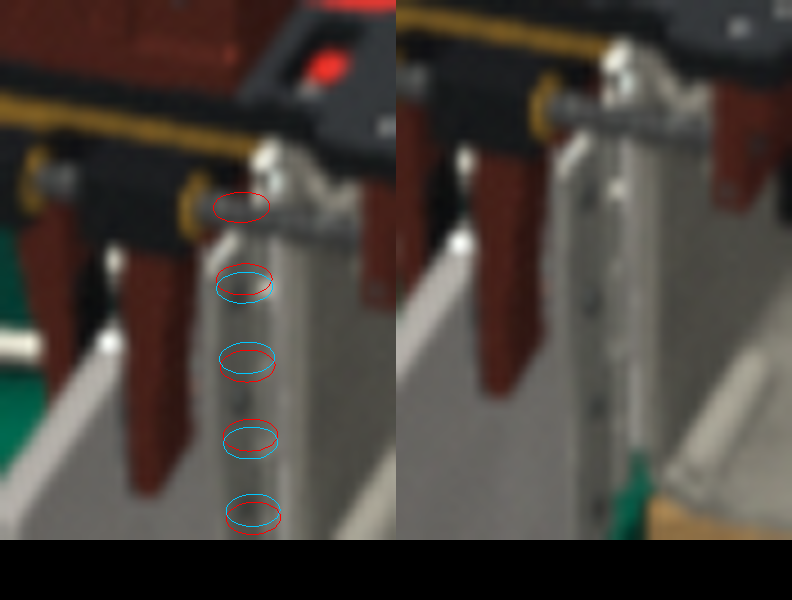

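Run:
```python
from h import *
im=snap('wrist');o=ctrl.get_obs();print(o['t'],o['ee_pos'])
g=im['image'].min(2).astype(int)
M=R.from_rotvec(o['orientation']).as_matrix();t=np.array(o['ee_pos'])
pr=[t+M@np.array([x,y,0])+np.array([0,0,163.1-t[2]]) for x,y in((71,0),(71,5),(71,-5),(40,0))]
p=proj(im,pr);print(p.round(1).tolist())
u,v=p[0].round().astype(int)
for c in (u-3,u,u+3): print(c,v-14,g[v-14:v+14,c].tolist())
for r in (v+8,v+16): print(r,u-18,g[r,u-18:u+18].tolist())
J=cv2.resize(im['image'][max(v-30,0):v+60,u-60:u+60,::-1],None,fx=6,fy=6,interpolation=cv2.INTER_CUBIC);cv2.imwrite('pics/w6.png',J)
print('mm/px',[ (M.T@(atz(im,(u,v+k),163.1)-t))[0].round(2) for k in (-4,-3,-2,-1,0,1,2,3)])
```

```text
22.65 [501.32420313  54.74817082 128.18499684]
[[278.9, 129.6], [292.8, 129.6], [265.1, 129.6], [278.9, 212.0]]
276 116 [16, 17, 17, 17, 60, 130, 159, 158, 158, 159, 158, 156, 156, 172, 206, 221, 223, 227, 231, 232, 232, 232, 232, 232, 232, 232, 232, 232]
279 116 [19, 17, 19, 19, 61, 130, 160, 160, 158, 159, 159, 157, 156, 171, 204, 219, 221, 227, 231, 233, 233, 233, 233, 233, 233, 233, 233, 233]
282 116 [16, 17, 18, 16, 60, 130, 160, 160, 159, 159, 158, 157, 157, 170, 203, 222, 225, 231, 236, 237, 237, 237, 237, 237, 237, 237, 237, 236]
138 261 [16, 17, 26, 62, 122, 191, 209, 220, 229, 234, 234, 234, 234, 233, 233, 232, 232, 232, 233, 234, 235, 237, 237, 238, 239, 239, 239, 233, 225, 216, 197, 124, 107, 108, 108, 107]
146 261 [179, 194, 200, 200, 171, 184, 208, 219, 229, 235, 234, 234, 234, 233, 232, 231, 231, 232, 233, 234, 235, 236, 237, 238, 238, 239, 239, 232, 225, 215, 194, 128, 121, 119, 120, 119]
mm/px [np.float64(72.25), np.float64(71.9), np.float64(71.55), np.float64(71.2), np.float64(70.84), np.float64(70.49), np.float64(70.14), np.float64(69.78)]
```

Emit:
{"method": "move_arm", "body": {
  "steps": [
    [[0.016,0,0],0,1],
    [[0,0,0],0,1],
    [[0,0,0],0,1],
    [[0,0,0],0,1],
    [[0,0,0],0,1],
    [[0,0,0],0,1],
    [[0,0,0],0,1],
    [[0,0,0],0,1],
    [[0,0,0],0,1],
    [[0,0,0],0,1]
  ]
}}

```text
t: 23.48
ee_pos: [501.0, 54.7, 128.2]
orientation: [0.379, -3.119, -0.0]
ft_force: [-0.2, -0.7, -3.4]
width: 9.9
grasp_force: 30.0
```

```bash
python3 -c "
from h import *
o=ctrl.get_obs();print(o['t'],o['ee_pos'],o['ft_force'],o['width'],o['grasp_force']);print(ctrl.close_job())"
```

```text
23.4833 [500.95046189  54.66688658 128.16201343] [-0.21507797 -0.69412874 -3.42075136] 9.944863763725653 29.995096027851105
the job is handed in; nothing more can be done
None
```

I've handed the job in at 23.5 s: the two-knuckle door is held upright and still at the housing, wide open, with its knuckles in the gaps and no contact force on the wrist; by measurement the bores line up to about 1 mm, but the door hides them from the cameras, so I couldn't see the holes line up.

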